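# Sweep the black kit parts into the dock

## Robot

A 6-joint arm with a two-finger parallel gripper is mounted at the origin on the work surface. World frame = base frame: x ahead of the robot, y to its left, z up, the work surface at z = 0. Lengths are in m, angles in rad, forces in N, time in s.
With the tool pointing down it reaches from about 0.3 to 0.875 m from the base axis. Payload 6.4 kg.
Tool frame: the origin (TCP) lies between the finger pads; the fingertips stand 8 mm ahead of it and the grasp point (between the pads) lies 11 mm behind it (robot.tip_extent is the z of the fingertips in the tool frame, in m); z points along the fingers, y is the direction in which the jaws open and shut (so a half turn about z gives the same grasp; the last joint's range is limited). The gripper opens to 88 mm and grips with 3 to 60 N. Pads are 18 mm wide; open, the fingers measure 123 mm over their backs; the gripper's body (75 mm by 187 mm) begins 45 mm behind the grasp point.
Start: joints at [1.056, 0.181, 1.607, -0, 1.354, -0.206], TCP at [0.175, 0.548, 0.211] pointing down, gripper open.
Joint ranges: [-2.99, 2.99], [-0.89, 2.07], [0.3, 2.58], [-1.14, 4.28], [0, 2.63], [-3.12, 3.12]. Speed limits (rad/s): [2.57, 2.57, 3.01, 3.14, 3.14, 3.14].

## Interface

Orientations are given as a unit quaternion [w, x, y, z].
In Python, from workcell import robot gives the robot as it stands.
- The arm moves only by the tool apply_moves, never from a script. Its argument "series" is a list of rows, each a list of 3 entries, a list of its own where there are three numbers: the shift along the tool's x, y, z in units of 25 mm (1.0 is 25 mm), then the turn, a rotation vector about the tool's x, y, z in units of 5 degrees (1.0 is 5 degrees), then the gripper command: -1 is fully open, 1 is shut, values between are in proportion. A call has 1 to 5 rows; each row is the pose to reach, as a shift and turn from the pose commanded when the call began, along the tool's axes at that moment; what a row does not reach only later rows make up. A row lasts 1/10 s, in which the tool goes at most 50 mm and 8.59 degrees, less where a joint would pass 70% of its speed; a pose out of reach is approached as far as the arm can. A call with a gripper value outside its range is refused whole. The fingers move at their own pace and stop on an object; the grip force is fixed at half the most. Time passes only in rows, so rows that repeat a pose let the fingers close. It gives the time, the measured TCP pose, the force and the opening at its end, in the units of the state.
- robot.sense(): the state, without advancing time (a new reading comes with each control period).
- robot.get_image(name): name is "scene" or "top" or "wrist"; returns a dict with "color" (420x560x3 uint8, red, green, blue), "z_map" (420x560 float32, m along the optical axis (not along the pixel's ray), 0 where there is no reading), "K" (3x3 intrinsics, pixels), "R" (3x3) and "t" (3): a world point X has camera coordinates R X + t. Camera axes: x right, y down, z forward; pixel columns grow to the right and rows downward; lengths in m; the calibration is good to about 2 mm. The wrist camera is an equidistant fisheye: a pixel r from the principal point sees the ray r / f radians off the axis. A picture is of the moment at which its call begins.
- robot.job_done(): hands the job in, once; it reports no verdict.
Trained networks look in the newest picture that a camera, given by its name, has taken for a name from the list of things; names that differ only in an ending like _2 or _b are one class to them, and where a whole thing is asked for, a point or a joint stands for the part that bears it (a point fixed in the world has none). Each returns a list of dicts, best first, with "p" (0 to 1); they miss things now and then, are a little off and sometimes report something else, mostly with a low value. They report only what shows in the picture. A call takes as long as a camera call. They do not tell look-alikes from the thing itself.
- robot.look_for(query, camera): "extent" ([left, top, right, bottom] in pixels, round what is visible of it).
- robot.silhouettes(query, camera): "pixels" (420x560 bool, what is visible of it) and "extent" ([left, top, right, bottom] in pixels, round what is visible of it).
The state is a dict: "clock": time; "qpos": joint angles; "qd": joint speeds; "joint_torque": joint torques, N m; "ee_pos": TCP position; "orientation": TCP orientation; "contact_force": force on the tool from outside, world axes, zero at the start; "torque": the same for the moment, N m; "finger_gap": finger opening in m.
Only numpy, scipy, OpenCV 4.12 (cv2) and the standard library are available. Lean on these libraries where they do the work, as an engineer would, in place of code of your own. Each camera call takes 0.05 s, during which the arm holds its last target. There are 200 camera calls.

## Task

Tidy the workbench: with the fingertips, sweep the three loose black construction-kit parts across the table into the blue three-sided dock through its open side, until the middle of each part is past the white line on the dock's floor. Only slide the parts along the table: do not lift them, carry them or tip them over. Leave the bright metal parts, the screwdrivers, the jar and the model buggy where they are.

Things in the scene. Friction and masses are not known exactly. Their poses are not given: they have to be found in the camera images.
- dock: Blue three-sided dock fixed to the table, inside 200 mm wide (its x) by 150 mm deep (its y); walls 25 mm high and 6 mm thick on its -x, +x and +y sides, open all along its -y side. Origin at the centre of the inside floor, at table height; z up. The floor is the table itself, coloured pale blue (no step at the mouth). The mouth lies at y = -75 mm in its frame; the white line across the floor at y = -45 mm, 30 mm inside the mouth. The dock's place and yaw vary.
- black_clevis: Loose black part to sweep: solid foot 42 x 34 x 12 mm with two upright rounded ears at its x ends, 33 mm high in all, about 70 g. Origin at the centre of its underside, z up.
- black_box: Loose black part to sweep: small box-shaped bracket 40 x 36 x 24 mm with four upright sides and open top, about 60 g. Origin at the centre of its underside, z up.
- black_hub: Loose black part to sweep: wheel hub lying flat, flange 42 mm across and 14 mm high, boss 20 mm across up to 24 mm, about 80 g. Origin at the centre of its underside, z up.
- zinc_clevis: Bystander, to be left where it is: same shape as the black eared block (42 x 34 x 33 mm) but bright metal. Origin at the centre of its underside.
- zinc_hub: Bystander, to be left where it is: same shape as the black hub (42 mm across, 24 mm high) but bright metal. Origin at the centre of its underside.
- jar: Bystander, to be left where it is: glass jar with yellow cap, 48 mm across, 65 mm high. Origin at the centre of its underside.
- screwdriver: Bystander, to be left where it is: screwdriver with black and yellow handle, lying along its x axis: handle from x = -100 mm to 0, 28 mm thick; blade 6 mm thick from 0 to +110 mm. Origin on the table under the front of the handle.
- red_screwdriver: Bystander, to be left where it is: screwdriver with red handle, of the same sizes and origin as the other.
- buggy: Bystander, to be left where it is: green model buggy with red wheels, 112 x 78 mm, 51 mm high. Origin on the table under its middle.
Things that resemble listed ones, but are neither listed nor needed, are in the scene too. Leave any red look-alike of the black_box alone.

How it is judged:
At the end, for the whole second after the job is handed in: The origin of each of the three black parts lies inside the dock past the white line (y between -45 and +75 mm and x within 100 mm either way in the dock's frame), standing on the table on its underside (below 10 mm, tilt under 0.3 rad) and at rest (under 10 mm/s) (y of black_clevis in the frame of dock between -0.045 and 0.075 m and x of black_clevis in the frame of dock between -0.1 and 0.1 m and height (world z) of each of black_clevis, black_box, black_hub below 0.01 m and angle between each of black_clevis, black_box, black_hub's own z axis and vertical below 0.3 rad and linear speed of each of black_clevis, black_box, black_hub below 0.01 m/s and y of black_box in the frame of dock between -0.045 and 0.075 m and x of black_box in the frame of dock between -0.1 and 0.1 m and y of black_hub in the frame of dock between -0.045 and 0.075 m and x of black_hub in the frame of dock between -0.1 and 0.1 m); the robot touches nothing.
It fails at once if a black part is lifted more than 15 mm off the table (height (world z) of any of black_clevis, black_box, black_hub above 0.015 m).
It fails at once if a black part is tipped by more than 0.6 rad (angle between any of black_clevis, black_box, black_hub's own z axis and vertical above 0.6 rad).
It fails at once if a bright metal part is moved more than 12 mm (distance of any of zinc_clevis, zinc_hub from where it was at the start of the episode above 0.012 m).
It fails at once if a screwdriver, the jar or the model buggy is moved more than 12 mm (distance of any of jar, screwdriver, red_screwdriver, buggy from where it was at the start of the episode above 0.012 m).
It also fails if it takes over 72 s, if anything falls off the work surface, if the arm or the gripper's body presses on something with over 40 N, if the wrist force passes 120 N, or if a joint passes its speed limit or range.

## Working session

There is one attempt and no reset: what is moved stays moved. The work goes in short steps, Python scripts to look and compute and a tool call to move; the robot and the scene stay as the last step left them, time stands still between calls to the robot, and variables do not carry over. Pictures are saved under pics/ and viewed, about 8 in all and at most 12, crops included, and the job is handed in when it is done.

Besides the shell and the picture viewer there is one more tool, called after ">>>" as name(argument=value, ...) on one line, values as JSON. apply_moves: Moves the arm, as the interface text tells. Its arguments: {"type":"object","properties":{"series":{"type":"array","items":{"type":"array"}}},"required":["series"]}

```bash
mkdir -p pics; ls; cat > h.py <<'E'
import numpy as np,cv2
from workcell import robot
def save(im,n): cv2.imwrite('pics/'+n,cv2.cvtColor(im,cv2.COLOR_RGB2BGR))
def cloud(I):
    z=I['z_map'];v,u=np.indices(z.shape);K=I['K']
    P=np.stack([(u-K[0,2])/K[0,0]*z,(v-K[1,2])/K[1,1]*z,z],-1)
    return (P-I['t'])@I['R']
def proj(I,X):
    c=I['R']@np.asarray(X)+I['t'];p=I['K']@c;return p[:2]/p[2]
E
python3 - <<'E'
from h import *
I=robot.get_image('top');save(I['color'],'top.png')
J=robot.get_image('scene');save(J['color'],'scene.png')
np.savez('top.npz',**I)
C=cloud(I)
for q in ['dock','black_clevis','black_box','black_hub','zinc_clevis','zinc_hub','jar','screwdriver','red_screwdriver','buggy']:
    for d in robot.silhouettes(q,'top')[:4]:
        m=d['pixels']&(I['z_map']>0); P=C[m]
        print(q,round(d['p'],2),np.round(d['extent']),np.round(np.median(P,0),3),np.round(P.min(0),3),np.round(P.max(0),3),I['color'][m].mean(0).round())
print(robot.sense())
E
```

```text
pics
dock 0.82 [171. 172. 233. 245.] [0.57  0.266 0.002] [ 0.452  0.172 -0.011] [0.684 0.355 0.035] [126. 149. 165.]
black_clevis 0.56 [389. 177. 417. 220.] [ 0.622 -0.361  0.024] [ 0.564 -0.41  -0.008] [ 0.691 -0.316  0.058] [100.  99.  73.]
black_clevis 0.53 [284. 187. 298. 198.] [ 0.626 -0.012  0.013] [ 0.602 -0.037  0.004] [0.649 0.011 0.038] [68. 58. 43.]
black_box 0.69 [307. 284. 322. 298.] [ 0.324 -0.103  0.006] [ 0.3   -0.126 -0.004] [ 0.346 -0.075  0.032] [170.  75.  64.]
black_box 0.67 [234. 249. 246. 268.] [0.413 0.135 0.006] [ 0.392  0.114 -0.002] [0.433 0.156 0.03 ] [171.  62.  49.]
black_box 0.6 [273. 263. 285. 279.] [0.382 0.013 0.006] [ 0.36  -0.008 -0.005] [0.407 0.034 0.033] [172.  72.  66.]
black_box 0.59 [302. 249. 318. 262.] [ 0.425 -0.081  0.007] [ 0.402 -0.102 -0.002] [ 0.446 -0.059  0.034] [170.  67.  57.]
black_hub 0.46 [334. 214. 351. 224.] [ 0.544 -0.18   0.015] [ 0.525 -0.199 -0.001] [ 0.567 -0.161  0.034] [82. 71. 52.]
zinc_clevis 0.53 [396. 235. 413. 244.] [ 0.49  -0.368  0.014] [ 0.474 -0.389 -0.004] [ 0.509 -0.344  0.037] [158. 160. 146.]
zinc_hub 0.46
[... 562 characters left out ...]
16  0.058] [92. 98. 73.]
{'clock': 0.6, 'qpos': array([ 1.05568730e+00,  1.80798875e-01,  1.60700302e+00, -1.90721969e-05,
        1.35378253e+00, -2.06303154e-01]), 'qd': array([ 0.00068275, -0.00020177, -0.00117965,  0.00061378, -0.00109224,
        0.00038987]), 'joint_torque': array([-7.04222784e-04, -4.33599293e+01, -3.42020845e+01,  7.02681625e-02,
        3.12060316e-02, -1.67269496e-05]), 'ee_pos': array([0.1747544 , 0.54781872, 0.21121363]), 'orientation': array([1.01661956e-05, 1.53788137e-01, 9.88103845e-01, 5.65383186e-07]), 'contact_force': array([ 0.79915439, -0.28814217, -1.0096206 ]), 'torque': array([-0.01020384, -0.05051471, -0.00611236]), 'finger_gap': 0.08823187043770228}
```

```bash
python3 - <<'E'
from h import *
I=cv2.imread('pics/top.png');cv2.imwrite('pics/topc.png',cv2.resize(I[130:310,110:430],None,fx=2.5,fy=2.5,interpolation=cv2.INTER_CUBIC))
E
```

```text
(no output)
```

View pics/topc.png

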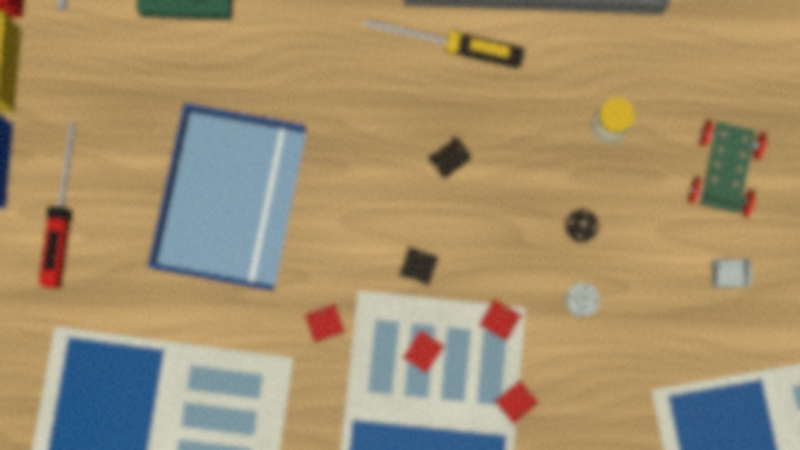

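View pics/scene.png

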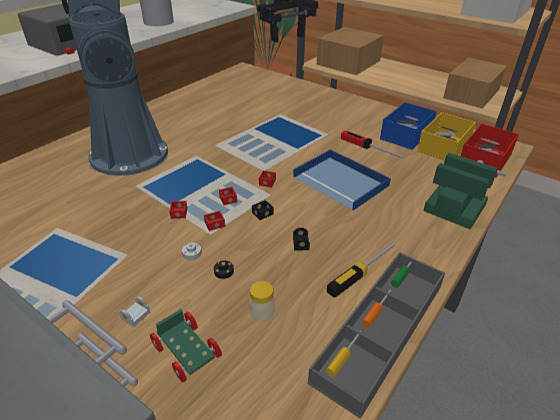

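The top view shows the dock at crop (228,195), mouth to the right. The black box is at (418,265), black clevis at (450,157) and black hub at (582,225). The look-alikes are four red boxes at (325,322), (424,350), (500,320) and (516,402), the zinc hub at (583,300) and the zinc clevis at (732,273). I choose the three black ones. Next I measure them and check a close crop.

```bash
cat > meas.py <<'E'
from h import *
def floorpt(I,uv,z):
    K=I['K'];R=I['R'];d=R.T@np.array([(uv[0]-K[0,2])/K[0,0],(uv[1]-K[1,2])/K[1,1],1.]);o=-R.T@I['t']
    return o+d*(z-o[2])/d[2]
def parts(I,zs=(.012,.02)):
    g=I['color'].astype(int);m=((g.max(-1)<85)).astype(np.uint8)
    n,l,s,c=cv2.connectedComponentsWithStats(m)
    return [(s[i],c[i],floorpt(I,c[i],.015)) for i in range(1,n) if s[i][4]>40]
E
python3 - <<'E'
from meas import *
I=dict(np.load('top.npz'));C=cloud(I)
print('cam',-I['R'].T@I['t'])
for s,c,p in parts(I):
    if 200<c[0]<420 and 130<c[1]<310: print(s,c.round(1),p.round(3))
# dock: pale blue floor quad
g=I['color'].astype(int);a=np.zeros(g.shape[:2],np.uint8)
sub=(g[...,2]>g[...,0]+8); a[165:250,165:240]=sub[165:250,165:240]
n,l,s,c=cv2.connectedComponentsWithStats(a);k=1+s[1:,4].argmax();print(s[k])
w=np.array([[floorpt(I,(u,v),0)[:2] for u,v in np.argwhere(l==k)[:,::-1]]]).reshape(-1,2)
print(cv2.minAreaRect((w*1000).astype(np.float32)),cv2.boxPoints(cv2.minAreaRect((w*1000).astype(np.float32))))
# white line
wl=np.zeros_like(a);mm=(g.min(-1)>170);wl[165:250,200:240]=mm[165:250,200:240]
p=np.argwhere(wl>0)[:,::-1];q=np.array([floorpt(I,x,0)[:2] for x in p]);print(len(q),cv2.fitLine(q.astype(np.float32),2,0,.01,.01).ravel(),q.min(0),q.max(0))
cv2.imwrite('pics/crop.png',cv2.resize(cv2.imread('pics/top.png')[160:270,225:365],None,fx=5,fy=5,interpolation=cv2.INTER_CUBIC))
E
```

```text
cam [0.29809874 0.04352811 1.47794901]
[273 128 102   6 220] [324.5 131. ] [ 0.834 -0.122  0.015]
[294 145  25  11  72] [307.  151.4] [ 0.763 -0.066  0.015]
[283 186  14  14 115] [289.6 192.6] [ 0.626 -0.014  0.015]
[337 215  11  11  80] [342.1 220. ] [ 0.544 -0.181  0.015]
[271 230  13  13 111] [277.1 235.9] [0.487 0.022 0.015]
[ 170  172   62   73 3283]
((570.4846801757812, 264.9720153808594), (157.97134399414062, 214.40907287597656), 81.4377670288086) [[452.7153  202.82767]
 [664.73474 170.90567]
 [688.254   327.11636]
 [476.23462 359.03836]]
144 [ 0.98878986 -0.14931394  0.5590569   0.21601522] [0.46624808 0.19906193] [0.65358359 0.23146295]
```

View pics/crop.png

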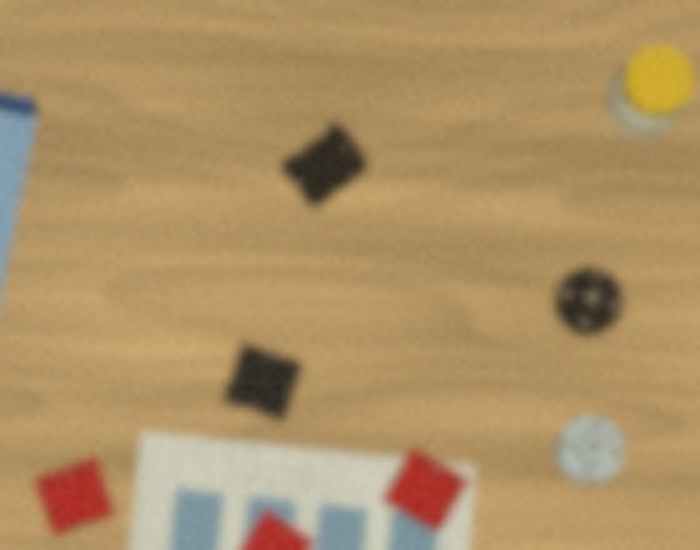

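The crop confirms two square black parts at crop (325,165) and (263,382), with the black hub at (588,300) and the zinc hub at (590,450). I'll push in order: clevis, box, hub.

```bash
cat > to.py <<'E'
import sys
from h import *
from scipy.spatial.transform import Rotation as Ro
O=np.array([.567,.261]);a=np.radians(-8.59);X=np.array([np.cos(a),np.sin(a)]);Y=np.array([-X[1],X[0]])
def goal(dx,dy,z): return np.r_[O+dx*X+dy*Y,z]
def units(T,yaw):   # yaw in deg of tool x, dock frame: 90 = dock +y
    s=robot.sense();q=s['orientation'];R=Ro.from_quat(np.r_[q[1:],q[0]])
    y=np.radians(yaw-8.59);x=np.array([np.cos(y),np.sin(y),0]);z=np.array([0,0,-1.])
    G=Ro.from_matrix(np.stack([x,np.cross(z,x),z],1))
    d=s['ee_pos'][:2]-O
    print('t',s['clock'],'dock pos',(d@X).round(4),(d@Y).round(4),s['ee_pos'][2].round(4),'F',s['contact_force'].round(1),'gap',s['finger_gap'].round(3))
    print('shift',(R.inv().apply(T-s['ee_pos'])/.025).round(2),'turn',(np.degrees((R.inv()*G).as_rotvec())/5).round(2))
if __name__=='__main__':
    v=list(map(float,sys.argv[1:]));units(goal(*v[:3]),v[3])
E
# clevis: from (.099,-.263) to (.05,.02), direction yaw 99.8
python3 to.py 0.1075 -0.312 0.12 99.8
```

```text
Traceback (most recent call last):
  File "to.py", line 14, in <module>
    v=list(map(float,sys.argv[1:]));units(goal(*v[:3]),v[3])
                                    ~~~~~^^^^^^^^^^^^^^^^^^^
  File "to.py", line 11, in units
    print('t',s['clock'],'dock pos',(d@X).round(4),(d@Y).round(4),s['ee_pos'][2].round(4),'F',s['contact_force'].round(1),'gap',s['finger_gap'].round(3))
                                                                                                                                ^^^^^^^^^^^^^^^^^^^^^
AttributeError: 'float' object has no attribute 'round'
```

```bash
sed -i "s/s\['finger_gap'\].round(3)/round(s['finger_gap'],3)/" to.py; python3 to.py 0.1075 -0.312 0.12 99.8
```

```text
t 0.6 dock pos -0.4307 0.225 0.2112 F [ 0.8 -0.3 -1. ] gap 0.088
shift [-24.65 -17.8    3.65] turn [ 0.    0.   14.22]
```

>>> apply_moves(series=[[[-24.65,-17.8,3.65],[0,0,14.2],0.43],[[-24.65,-17.8,3.65],[0,0,14.2],0.43],[[-24.65,-17.8,3.65],[0,0,14.2],0.43],[[-24.65,-17.8,3.65],[0,0,14.2],0.43],[[-24.65,-17.8,3.65],[0,0,14.2],0.43]])

```text
clock: 1.1
ee_pos: [0.3231, 0.3467, 0.1815]
orientation: [0.0, 0.507, 0.862, 0.0]
contact_force: [-0.1, -0.5, 0.6]
finger_gap: 0.0501
```

```bash
python3 to.py 0.1075 -0.312 0.12 99.8
```

```text
t 1.1 dock pos -0.254 0.0483 0.1815 F [-0.1 -0.5  0.6] gap 0.05
shift [-20.24   2.66   2.46] turn [ 0.01 -0.    5.56]
```

>>> apply_moves(series=[[[-20.24,2.66,2.46],[0,0,5.56],0.43],[[-20.24,2.66,2.46],[0,0,5.56],0.43],[[-20.24,2.66,2.46],[0,0,5.56],0.43],[[-20.24,2.66,2.46],[0,0,5.56],0.43],[[-20.24,2.66,2.46],[0,0,5.56],0.43]])

```text
clock: 1.6
ee_pos: [0.4722, 0.1477, 0.1517]
orientation: [0.0, 0.698, 0.716, 0.0]
contact_force: [1.2, 1.0, 0.2]
finger_gap: 0.0253
```

```bash
python3 to.py 0.1075 -0.312 0.12 99.8
```

```text
t 1.6 dock pos -0.0768 -0.1262 0.1517 F [1.2 1.  0.2] gap 0.025
shift [-8.6   5.96  1.27] turn [ 0.01 -0.    0.05]
```

>>> apply_moves(series=[[[-8.6,5.96,1.27],[0,0,0],0.43],[[-8.6,5.96,1.27],[0,0,0],0.43],[[-8.6,5.96,1.27],[0,0,0],0.43],[[-8.6,5.96,1.27],[0,0,0],0.43],[[-8.6,5.96,1.27],[0,0,0],0.43]])

```text
clock: 2.1
ee_pos: [0.6189, -0.0526, 0.1212]
orientation: [0.0, 0.698, 0.716, 0.0]
contact_force: [0.4, 0.4, 1.0]
finger_gap: 0.0247
```

```bash
python3 to.py 0.1075 -0.312 0.013 99.8
python3 - <<'E'
from h import *
I=robot.get_image('wrist');save(I['color'],'w1.png')
E
```

```text
t 2.1 dock pos 0.0981 -0.3023 0.1212 F [0.4 0.4 1. ] gap 0.025
shift [-0.45  0.3   4.33] turn [0.   0.   0.06]
```

View pics/w1.png

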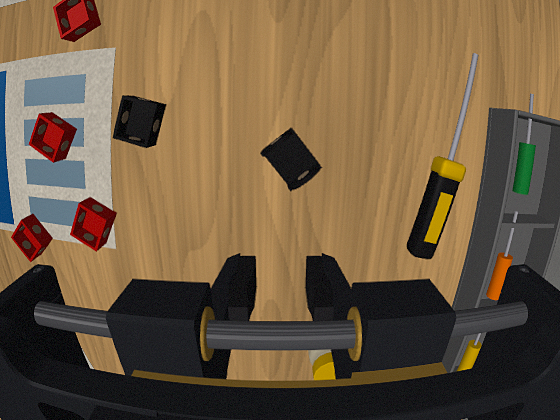

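The wrist view shows the clevis at (291,158), just ahead of the fingers at (235,280) and (325,280). The descent spot is clear.

>>> apply_moves(series=[[[-0.5,0.3,2],[0,0,0],0.43],[[-0.5,0.3,3.5],[0,0,0],0.43],[[-0.45,0.3,4.3],[0,0,0],0.43],[[-0.45,0.3,4.3],[0,0,0],0.43]])

```text
clock: 2.55
ee_pos: [0.6223, -0.0607, 0.0098]
orientation: [-0.003, 0.698, 0.716, -0.002]
contact_force: [-0.7, 0.8, 0.5]
finger_gap: 0.0252
```

```bash
python3 to.py 0.0553 -0.013 0.013 99.8
```

```text
t 2.55 dock pos 0.1027 -0.3098 0.0098 F [-0.7  0.8  0.5] gap 0.025
shift [12.02  0.22 -0.1 ] turn [-0.08 -0.03  0.06]
```

>>> apply_moves(series=[[[0.8,0.05,-0.1],[0,0,0],0.43],[[1.6,0.1,-0.1],[0,0,0],0.43],[[2.4,0.1,-0.1],[0,0,0],0.43],[[3.2,0.1,-0.1],[0,0,0],0.43],[[4.0,0.1,-0.1],[0,0,0],0.43]])

```text
clock: 3.05
ee_pos: [0.6268, 0.0393, 0.0188]
orientation: [0.001, 0.697, 0.717, 0.001]
contact_force: [-0.2, 0.3, 0.7]
finger_gap: 0.0253
```

```bash
cat > trk.py <<'E'
from meas import *
from to import O,X,Y
I=robot.get_image('top')
for s,c,p in parts(I):
    if 165<c[0]<360 and 180<c[1]<270 or len(__import__('sys').argv)>1: print('blob',s[4],c.round(),'dock',(1000*np.array([(p[:2]-O)@X,(p[:2]-O)@Y])).round())
E
python3 to.py 0.0553 -0.013 0.013 99.8; python3 trk.py; python3 - <<'E'
from h import *
I=robot.get_image('wrist');save(I['color'],'w2.png')
E
```

```text
t 3.05 dock pos 0.0922 -0.2103 0.0188 F [-0.2  0.3  0.7] gap 0.025
shift [ 8.03 -0.06  0.23] turn [0.04 0.01 0.07]
blob 222 [274. 191.] dock [  96. -213.]
blob 69 [342. 220.] dock [  44. -441.]
```

View pics/w2.png

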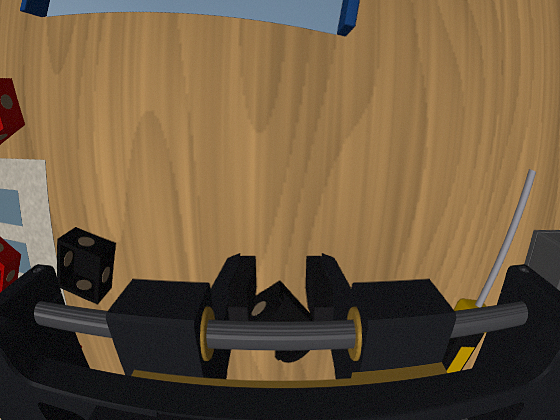

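```bash
python3 - <<'E'
from h import *
I=robot.get_image('top');J=robot.get_image('scene')
a=cv2.resize(I['color'][160:260,225:325],(400,400),interpolation=cv2.INTER_CUBIC);b=cv2.resize(J['color'][165:285,220:340],(400,400),interpolation=cv2.INTER_CUBIC)
save(np.hstack([a,b]),'p6.png');s=robot.sense();print(s['clock'],s['ee_pos'],s['contact_force'])
E
```

```text
3.25 [0.62641096 0.03847314 0.01794276] [ 0.54170607 -0.08073058  0.93971876]
```

View pics/p6.png

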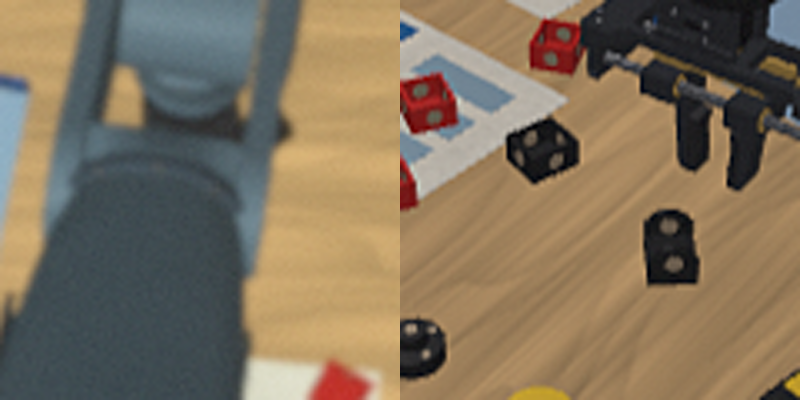

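```bash
python3 - <<'E'
from meas import *
J=robot.get_image('scene');s=robot.sense();C=cloud(J)
print('TCP px',proj(J,s['ee_pos']),s['ee_pos'])
for n,p in dict(clev=(.626,-.014,.0),box=(.487,.022,.0)).items(): print(n,proj(J,p))
g=J['color'].astype(int).max(-1)<70
for nm,(r0,r1,c0,c1) in dict(clevis=(227,251,292,311),box=(200,221,251,275),f1=(195,217,302,315),f2=(195,224,316,328)).items():
    m=g[r0:r1,c0:c1]&(J['z_map'][r0:r1,c0:c1]>0);P=C[r0:r1,c0:c1][m];print(nm,len(P),np.percentile(P,[3,50,97],axis=0).round(3).tolist())
W=robot.get_image('wrist')
print(W['K'],W['t'],-W['R'].T@W['t'],W['R'])
E
```

```text
TCP px [313.50914489 225.68661442] [0.62630237 0.0378792  0.01764011]
clev [300.42560423 243.2141143 ]
box [262.61742186 212.39144718]
clevis 281 [[0.606, -0.042, 0.004], [0.629, -0.02, 0.015], [0.652, 0.006, 0.031]]
box 243 [[0.47, -0.005, 0.002], [0.489, 0.018, 0.014], [0.51, 0.039, 0.024]]
f1 186 [[0.601, 0.018, 0.05], [0.61, 0.028, 0.077], [0.617, 0.042, 0.11]]
f2 245 [[0.642, 0.003, 0.052], [0.655, 0.026, 0.092], [0.672, 0.041, 0.133]]
[[325.1922621    0.         280.53739942]
 [  0.         325.1922621  210.95607533]
 [  0.           0.           1.        ]] [-0.6274318   0.03755577  0.21202699] [0.62418991 0.11786349 0.19113267] [[ 0.99962319  0.02741953  0.00128355]
 [ 0.02570814 -0.95157238  0.306348  ]
 [ 0.00962131 -0.30619957 -0.95191872]]
```

```bash
python3 - <<'E'
from meas import *
print(robot.tip_extent,[a for a in dir(robot) if a[0]!='_'])
print(robot.sense())
J=robot.get_image('scene');C=cloud(J)
P=C[190:228,298:332].reshape(-1,3);g=J['color'][190:228,298:332].reshape(-1,3).max(-1)<70
P=P[g&(np.abs(P[:,1]-.038)<.06)&(P[:,2]>.035)]
for lo in np.arange(.03,.14,.01):
    q=P[(P[:,2]>=lo)&(P[:,2]<lo+.01)]
    if len(q): print(lo.round(2),len(q),q.min(0).round(3),q.max(0).round(3))
E
```

```text
0.008 ['Unreachable', 'get_image', 'job_done', 'look_for', 'sense', 'silhouettes', 'tip_extent']
{'clock': 3.35, 'qpos': array([-1.28790829e-01,  5.20229202e-01,  1.58919000e+00, -3.55245542e-04,
        1.03066871e+00, -1.55130447e-01]), 'qd': array([-0.00985405,  0.0064775 ,  0.00362056,  0.00115752, -0.00175541,
        0.00258338]), 'joint_torque': array([ 6.03113137e-01, -5.36128700e+01, -2.81265897e+01,  8.94232281e-02,
        3.31530219e-02, -3.57786732e-03]), 'ee_pos': array([0.62614106, 0.03758957, 0.01734529]), 'orientation': array([6.93362983e-04, 6.97667709e-01, 7.16421090e-01, 3.29455420e-04]), 'contact_force': array([ 0.07388915, -0.28667191,  0.17640682]), 'torque': array([-0.07342627,  0.07573477, -0.08448583]), 'finger_gap': 0.025117329331013856}
0.04 13 [0.606 0.026 0.044] [0.652 0.038 0.05 ]
0.05 59 [0.603 0.024 0.05 ] [0.655 0.043 0.06 ]
0.06 60 [0.603 0.023 0.06 ] [0.656 0.045 0.07 ]
0.07 63 [0.602 0.024 0.07 ] [0.657 0.046 0.08 ]
0.08 82 [0.597 0.024 0.08 ] [0.658 0.045 0.09 ]
0.09 32 [0.598 0.022 0.09 ] [0.656 0.042 0.099]
0.1 11 [0.603 0.022 0.1  ] [0.607 0.045 0.108]
0.11 50 [0.603 0.002 0.111] [0.676 0.038 0.12 ]
0.12 86 [ 0.602 -0.001  0.121] [0.68  0.028 0.13 ]
0.13 68 [0.605 0.002 0.13 ] [0.672 0.026 0.133]
0.14 31 [0.649 0.012 0.141] [0.677 0.017 0.149]
```

The p6 picture and scene depth show the fingers passed over the clevis. The tips are really about 37 mm higher than the state says. I'll check this with the wrist depth.

```bash
python3 - <<'E'
from meas import *
W=robot.get_image('wrist');K=W['K'];s=robot.sense()
z=W['z_map'];v,u=np.indices(z.shape);dx=(u-K[0,2])/K[0,0];dy=(v-K[1,2])/K[1,1];r=np.hypot(dx,dy)+1e-9
k=np.tan(r)/r
P=np.stack([dx*k*z,dy*k*z,z],-1);Cw=(P-W['t'])@W['R']
for uv in [(280,100),(350,150),(200,150),(280,200),(400,180)]: print('wrist table',uv,Cw[uv[1],uv[0]].round(3),z[uv[1],uv[0]])
print('box top area in wrist',Cw[265,85].round(3), 'clevis',Cw[300,270].round(3))
for uv in [(238,258),(318,258),(238,275),(318,275)]: print('finger',uv,Cw[uv[1],uv[0]].round(3))
for c in ['top','scene']:
    I=robot.get_image(c);C=cloud(I);m=(np.abs(C[...,0]-.56)<.05)&(np.abs(C[...,1]+.07)<.04);print(c,'table z',np.median(C[m],0).round(4))
print(robot.sense()['ee_pos'])
E
```

```text
wrist table (280, 100) [0.624 0.123 0.001] 0.1787
wrist table (350, 150) [ 0.666  0.095 -0.   ] 0.18873794
wrist table (200, 150) [0.577 0.093 0.   ] 0.18808545
wrist table (280, 200) [ 0.625  0.063 -0.   ] 0.1982764
wrist table (400, 180) [0.7   0.078 0.   ] 0.19374567
box top area in wrist [0.481 0.011 0.003] clevis [0.621 0.008 0.025]
finger (238, 258) [0.605 0.048 0.05 ]
finger (318, 258) [0.644 0.048 0.048]
finger (238, 275) [0.607 0.047 0.065]
finger (318, 275) [0.643 0.048 0.065]
top table z [ 5.59e-01 -7.08e-02  5.00e-04]
scene table z [ 0.5616 -0.0717 -0.0011]
[0.62558989 0.03755616 0.0165154 ]
```

Wrist, scene and top depth agree: the tips are at ee z + 30 mm, not ee z − 8 mm. So I aim for ee z of about −0.025, lowering carefully and checking force and depth.

```bash
python3 to.py 0.107 -0.315 0.02 99.8
```

```text
t 3.55 dock pos 0.0913 -0.2122 0.0165 F [ 0.3 -0.4  1.1] gap 0.025
shift [-4.16 -0.1  -0.14] turn [0.   0.   0.05]
```

>>> apply_moves(series=[[[-1.5,-0.1,-0.14],[0,0,0],0.43],[[-3,-0.1,-0.14],[0,0,0],0.43],[[-4.16,-0.1,-0.14],[0,0,0],0.43],[[-4.16,-0.1,0.3],[0,0,0],0.43],[[-4.16,-0.1,1.0],[0,0,0],0.43]])

```text
clock: 4.05
ee_pos: [0.6267, -0.0668, -0.0083]
orientation: [0.001, 0.698, 0.716, 0.001]
contact_force: [0.2, 0.4, -0.3]
finger_gap: 0.0249
```

```bash
cat > tip.py <<'E'
from h import *
W=robot.get_image('wrist');K=W['K']
z=W['z_map'];v,u=np.indices(z.shape);dx=(u-K[0,2])/K[0,0];dy=(v-K[1,2])/K[1,1];r=np.hypot(dx,dy)+1e-9
k=np.tan(r)/r;C=(np.stack([dx*k*z,dy*k*z,z],-1)-W['t'])@W['R']
save(W['color'],'wlast.png')
print('tips',C[258,238].round(3),C[258,318].round(3),robot.sense()['ee_pos'].round(4),'table',C[200,200].round(3))
E
python3 tip.py; python3 to.py 0.107 -0.315 -0.024 99.8
```

```text
tips [ 0.606 -0.056  0.025] [ 0.645 -0.057  0.022] [ 0.6235 -0.065  -0.0127] table [ 0.583 -0.035 -0.001]
t 4.1 dock pos 0.1046 -0.3139 -0.0127 F [-2.6  0.2 -0.9] gap 0.025
shift [-0.06  0.09  0.45] turn [-0.05 -0.02  0.05]
```

>>> apply_moves(series=[[[0,0.05,0.25],[0,0,0],0.43],[[0,0.05,0.4],[0,0,0],0.43],[[0,0.05,0.4],[0,0,0],0.43]])

```text
clock: 4.4
ee_pos: [0.6265, -0.0645, -0.0194]
orientation: [-0.001, 0.697, 0.717, -0.0]
contact_force: [-0.4, 0.4, -0.3]
finger_gap: 0.025
```

```bash
python3 tip.py; python3 to.py 0.0553 -0.013 -0.024 99.8
```

```text
tips [ 0.606 -0.054  0.014] [ 0.645 -0.054  0.011] [ 0.6269 -0.0648 -0.0189] table [ 0.585 -0.029  0.   ]
t 4.45 dock pos 0.1079 -0.3132 -0.0189 F [ 0.9 -1.2  0.1] gap 0.025
shift [12.19  0.05  0.21] turn [-0.01 -0.    0.08]
```

View pics/wlast.png

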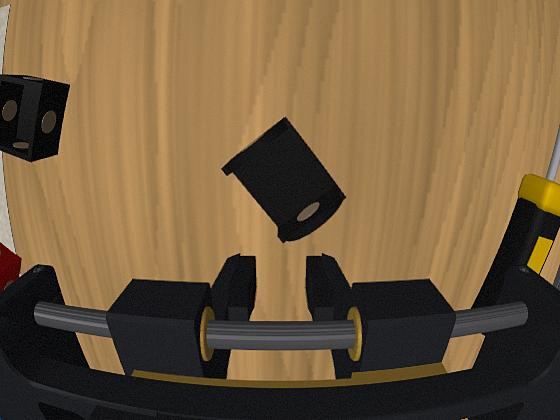

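The clevis is right ahead at (283,180), with its corner pointing at the finger gap and the tips about 10 mm up. I lower 4 mm and push.

>>> apply_moves(series=[[[0.6,0,0.15],[0,0,0],0.43],[[1.2,0,0.15],[0,0,0],0.43],[[2.0,0,0.15],[0,0,0],0.43],[[2.8,0,0.15],[0,0,0],0.43],[[3.6,0,0.15],[0,0,0],0.43]])

```text
clock: 4.95
ee_pos: [0.6243, 0.0266, -0.0222]
orientation: [0.0, 0.697, 0.717, 0.0]
contact_force: [0.1, 0.9, -0.3]
finger_gap: 0.0249
```

```bash
python3 tip.py; python3 to.py 0.0553 -0.013 -0.024 99.8
```

```text
tips [0.604 0.037 0.012] [0.64  0.047 0.029] [ 0.6238  0.0297 -0.0223] table [0.584 0.063 0.001]
t 5.0 dock pos 0.0907 -0.2202 -0.0223 F [-0.5  2.2  0.7] gap 0.025
shift [8.41 0.08 0.08] turn [-0.01 -0.02  0.09]
```

View pics/wlast.png

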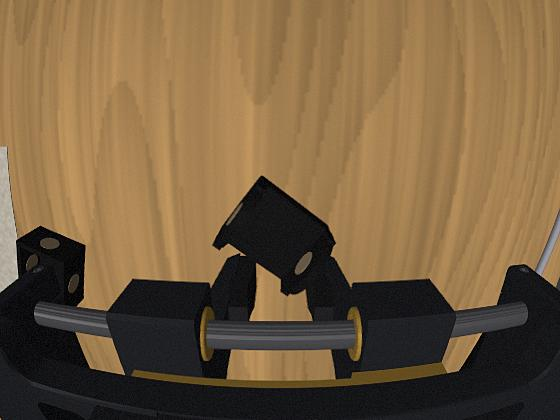

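The clevis rides caged in the gap at (275,235) and moves with the fingers, so I continue.

>>> apply_moves(series=[[[0.9,0,0.05],[0,0,0],0.43],[[1.8,0,0.05],[0,0,0],0.43],[[2.7,0,0.05],[0,0,0],0.43],[[3.6,0,0.05],[0,0,0],0.43],[[4.5,0,0.05],[0,0,0],0.43]])

```text
clock: 5.5
ee_pos: [0.6216, 0.1383, -0.023]
orientation: [0.0, 0.697, 0.717, 0.0]
contact_force: [-0.1, -1.0, 1.1]
finger_gap: 0.0254
```

```bash
python3 to.py 0.0553 -0.013 -0.024 99.8
```

```text
t 5.5 dock pos 0.0723 -0.1132 -0.023 F [-0.1 -1.   1.1] gap 0.025
shift [4.06 0.04 0.04] turn [0.01 0.   0.07]
```

>>> apply_moves(series=[[[0.9,0,0],[0,0,0],0.43],[[1.8,0,0],[0,0,0],0.43],[[2.7,0,0],[0,0,0],0.43],[[3.5,0,0],[0,0,0],0.43],[[4.0,0,0],[0,0,0],0.43]])

```text
clock: 6.0
ee_pos: [0.6186, 0.2388, -0.0231]
orientation: [0.0, 0.697, 0.717, 0.0]
contact_force: [0.3, -3.1, 1.5]
finger_gap: 0.0256
```

>>> apply_moves(series=[[[-0.4,0,0],[0,0,0],0.43],[[-1.2,0,0],[0,0,0],0.43],[[-2.2,0,-0.8],[0,0,0],0.43],[[-3.5,0,-2.4],[0,0,0],0.43],[[-4.5,0,-3.2],[0,0,0],0.43]])

```text
clock: 6.5
ee_pos: [0.6226, 0.1216, 0.0586]
orientation: [0.001, 0.698, 0.716, 0.001]
contact_force: [1.0, 0.0, 0.4]
finger_gap: 0.0256
```

```bash
cat > wp.py <<'E'
from h import *
from to import O,X,Y
import sys
W=robot.get_image('wrist');K=W['K'];save(W['color'],'wlast.png')
z=W['z_map'];v,u=np.indices(z.shape);dx=(u-K[0,2])/K[0,0];dy=(v-K[1,2])/K[1,1];r=np.hypot(dx,dy)+1e-9
k=np.tan(r)/r;C=(np.stack([dx*k*z,dy*k*z,z],-1)-W['t'])@W['R']
m=(W['color'].max(-1)<75)&(C[...,2]>.004)&(C[...,2]<.04)&(z>0)
n,l,s,c=cv2.connectedComponentsWithStats(m.astype(np.uint8))
for i in range(1,n):
    if s[i][4]>150:
        p=C[l==i][:,:2];q=1000*(p-O)@np.stack([X,Y],1);lo,hi=np.percentile(q,[2,98],axis=0)
        print('blob',s[i][4],c[i].round(),'dock lo',lo.round(),'hi',hi.round(),'mid',((lo+hi)/2).round())
E
python3 wp.py; python3 to.py -0.0417 -0.30 0.02 91.5
```

```text
blob 1939 [74. 60.] dock lo [-100.  -75.] hi [-98.  17.] mid [-99. -29.]
blob 2967 [273.  23.] dock lo [ 24. -13.] hi [70. 23.] mid [47.  5.]
blob 755 [346.  75.] dock lo [100. -73.] hi [101.  35.] mid [101. -19.]
blob 3167 [532.  30.] dock lo [223.  37.] hi [266.  92.] mid [245.  64.]
blob 675 [ 50. 195.] dock lo [-127. -156.] hi [-108. -123.] mid [-118. -140.]
blob 570 [ 28. 207.] dock lo [-155. -170.] hi [-138. -134.] mid [-146. -152.]
blob 362 [474. 350.] dock lo [ 298. -265.] hi [ 306. -211.] mid [ 302. -238.]
t 6.55 dock pos 0.0791 -0.1327 0.0621 F [ 3.8 -1.4  1.6] gap 0.025
shift [-5.75 -5.93  1.66] turn [0.08 0.02 1.69]
```

The dock walls measure at x = ±100 mm, confirming the frame. The clevis is at about (47,+10), past the line. The box is next.

>>> apply_moves(series=[[[-5.75,-5.9,1],[0,0,1.7],0.43],[[-5.75,-5.9,1],[0,0,1.7],0.43],[[-5.75,-5.9,1],[0,0,1.7],0.43],[[-5.75,-5.9,1],[0,0,1.7],0.43],[[-5.75,-5.9,1.4],[0,0,1.7],0.43]])

```text
clock: 7.05
ee_pos: [0.4743, -0.0263, 0.0207]
orientation: [-0.001, 0.75, 0.661, -0.001]
contact_force: [-0.5, 0.2, -0.1]
finger_gap: 0.0252
```

```bash
python3 wp.py; python3 to.py -0.0417 -0.30 -0.018 91.5
```

```text
blob 250 [121.  14.] dock lo [-153. -168.] hi [-139. -144.] mid [-146. -156.]
blob 818 [157.  23.] dock lo [-138. -174.] hi [-108. -155.] mid [-123. -164.]
blob 3719 [294. 169.] dock lo [ -61. -269.] hi [ -24. -229.] mid [ -42. -249.]
blob 401 [103. 198.] dock lo [-167. -281.] hi [-157. -257.] mid [-162. -269.]
blob 359 [154. 216.] dock lo [-134. -297.] hi [-121. -266.] mid [-128. -282.]
blob 224 [102. 354.] dock lo [-208. -415.] hi [-189. -398.] mid [-198. -406.]
t 7.1 dock pos -0.0488 -0.2972 0.0193 F [-1.2 -0.3 -1.3] gap 0.025
shift [-0.12  0.29  1.49] turn [-0.04 -0.   -0.02]
```

>>> apply_moves(series=[[[-0.15,0.28,0.6],[0,0,0],0.43],[[-0.15,0.28,1.2],[0,0,0],0.43],[[-0.15,0.28,1.55],[0,0,0],0.43],[[-0.1,0.28,1.7],[0,0,0],0.43],[[0.5,0.28,1.7],[0,0,0],0.43]])

```text
clock: 7.6
ee_pos: [0.4868, -0.0121, -0.0216]
orientation: [-0.0, 0.749, 0.662, -0.0]
contact_force: [0.0, 0.4, -0.9]
finger_gap: 0.0249
```

```bash
python3 tip.py; python3 to.py -0.051 -0.013 -0.024 91.5
```

```text
tips [0.47  0.007 0.023] [ 0.506 -0.005  0.009] [ 0.4868 -0.0099 -0.0213] table [0.452 0.03  0.001]
t 7.65 dock pos -0.0388 -0.2798 -0.0213 F [-0.5  1.7  0.4] gap 0.026
shift [10.68 -0.19  0.12] turn [-0.01 -0.01  0.02]
```

>>> apply_moves(series=[[[0.8,0,0.1],[0,0,0],0.43],[[1.6,0,0.1],[0,0,0],0.43],[[2.4,0,0.1],[0,0,0],0.43],[[3.2,-0.05,0.1],[0,0,0],0.43],[[4.0,-0.05,0.1],[0,0,0],0.43]])

```text
clock: 8.15
ee_pos: [0.4981, 0.0886, -0.0232]
orientation: [0.0, 0.748, 0.663, 0.0]
contact_force: [-0.1, -1.4, 0.1]
finger_gap: 0.025
```

```bash
python3 wp.py; python3 to.py -0.051 -0.013 -0.024 91.5
```

```text
blob 1145 [155.  31.] dock lo [-103.  -77.] hi [-98. -50.] mid [-101.  -63.]
blob 470 [550.  17.] dock lo [ 99. -43.] hi [103. -18.] mid [101. -31.]
blob 8629 [283. 248.] dock lo [ -67. -183.] hi [ -18. -132.] mid [ -43. -157.]
blob 241 [124. 195.] dock lo [-120. -144.] hi [-115. -135.] mid [-117. -139.]
blob 250 [ 81. 226.] dock lo [-149. -161.] hi [-143. -151.] mid [-146. -156.]
t 8.2 dock pos -0.0425 -0.1785 -0.023 F [-0.4  2.1  0.1] gap 0.025
shift [ 6.63 -0.14  0.04] turn [ 0.01 -0.01  0.04]
```

>>> apply_moves(series=[[[0.8,0,0],[0,0,0],0.43],[[1.6,0,0],[0,0,0],0.43],[[2.4,-0.05,0],[0,0,0],0.43],[[3.2,-0.05,0],[0,0,0],0.43],[[4.0,-0.1,0],[0,0,0],0.43]])

```text
clock: 8.7
ee_pos: [0.5078, 0.1879, -0.0232]
orientation: [0.0, 0.749, 0.663, 0.0]
contact_force: [-0.2, -0.7, -0.1]
finger_gap: 0.025
```

>>> apply_moves(series=[[[0.8,0,0],[0,0,0],0.43],[[1.6,0,0],[0,0,0],0.43],[[2.2,0,0],[0,0,0],0.43],[[2.5,0,0],[0,0,0],0.43],[[2.5,0,0],[0,0,0],0.43]])

```text
clock: 9.2
ee_pos: [0.5151, 0.2499, -0.0235]
orientation: [0.0, 0.748, 0.663, 0.0]
contact_force: [0.2, -0.9, 0.3]
finger_gap: 0.0253
```

>>> apply_moves(series=[[[-0.4,0,0],[0,0,0],0.43],[[-1.2,0,0],[0,0,0],0.43],[[-2.2,0,-0.8],[0,0,0],0.43],[[-3.5,0,-2.4],[0,0,0],0.43],[[-4.5,0,-3.2],[0,0,0],0.43]])

```text
clock: 9.7
ee_pos: [0.5014, 0.1351, 0.0582]
orientation: [0.001, 0.749, 0.662, 0.0]
contact_force: [0.5, 0.4, 0.3]
finger_gap: 0.0252
```

```bash
python3 wp.py; python3 to.py 0.0475 -0.492 0.05 95.2
```

```text
blob 1128 [204.  71.] dock lo [-100.  -75.] hi [-99.  21.] mid [-99. -27.]
blob 2170 [279.  24.] dock lo [-72. -16.] hi [-28.  23.] mid [-50.   3.]
blob 2865 [419.  35.] dock lo [ 22. -13.] hi [68. 27.] mid [45.  7.]
blob 2166 [480.  77.] dock lo [100. -74.] hi [102.  46.] mid [101. -14.]
blob 478 [182. 227.] dock lo [-127. -156.] hi [-108. -123.] mid [-118. -139.]
blob 457 [150. 247.] dock lo [-154. -170.] hi [-139. -143.] mid [-146. -156.]
t 9.75 dock pos -0.0438 -0.1366 0.061 F [ 2.8 -0.3  1.5] gap 0.025
shift [-14.31   3.27   0.47] turn [ 0.06  0.01 -0.74]
```

>>> apply_moves(series=[[[-14.3,3.27,0.2],[0,0,-0.75],0.43],[[-14.3,3.27,0.2],[0,0,-0.75],0.43],[[-14.3,3.27,0.2],[0,0,-0.75],0.43],[[-14.3,3.27,0.2],[0,0,-0.75],0.43],[[-14.3,3.27,0.2],[0,0,-0.75],0.43]])

```text
clock: 10.25
ee_pos: [0.526, -0.1138, 0.0526]
orientation: [-0.0, 0.727, 0.687, -0.0]
contact_force: [0.2, 0.4, 0.5]
finger_gap: 0.0253
```

```bash
python3 to.py 0.0475 -0.492 0.05 95.2
```

```text
t 10.25 dock pos 0.0154 -0.3767 0.0526 F [0.2 0.4 0.5] gap 0.025
shift [-4.71  0.85  0.11] turn [-0.   -0.    0.02]
```

>>> apply_moves(series=[[[-4.7,0.85,0],[0,0,0],0.43],[[-4.7,0.85,0],[0,0,0],0.43],[[-4.7,0.85,0],[0,0,0],0.43],[[-4.7,0.85,0.5],[0,0,0],0.43]])

```text
clock: 10.65
ee_pos: [0.5423, -0.2337, 0.0415]
orientation: [0.002, 0.728, 0.685, 0.0]
contact_force: [-0.3, -0.1, 0.1]
finger_gap: 0.0249
```

```bash
python3 wp.py; python3 to.py 0.0475 -0.492 -0.024 95.2
```

```text
blob 792 [78. 25.] dock lo [-110. -371.] hi [ -82. -340.] mid [ -96. -356.]
blob 1465 [545.  31.] dock lo [ 233. -334.] hi [ 249. -288.] mid [ 241. -311.]
blob 826 [111.  37.] dock lo [ -80. -385.] hi [ -67. -349.] mid [ -74. -367.]
blob 817 [11. 93.] dock lo [-186. -422.] hi [-159. -373.] mid [-173. -398.]
blob 2923 [281. 157.] dock lo [  27. -461.] hi [  64. -424.] mid [  46. -442.]
blob 173 [170. 168.] dock lo [ -32. -471.] hi [ -26. -444.] mid [ -29. -457.]
t 10.7 dock pos 0.0466 -0.4895 0.0379 F [-0.3  1.1 -1.2] gap 0.025
shift [-0.11  0.03  2.47] turn [-0.02 -0.02 -0.  ]
```

View pics/wlast.png

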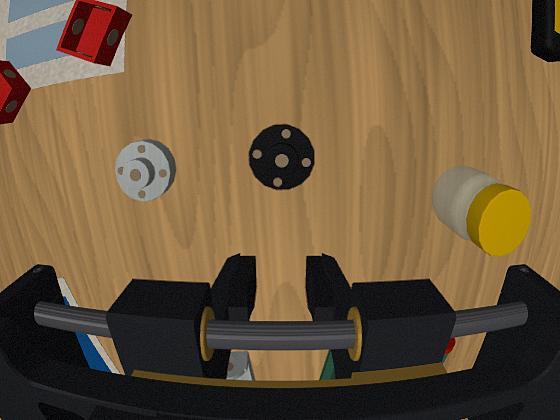

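The hub is at (281,157) ahead of the fingers. The zinc hub at (146,170) and the jar at (482,210) lie clear to either side. I descend and push.

>>> apply_moves(series=[[[-0.1,-0.05,1.0],[0,0,0],0.43],[[-0.1,-0.05,1.8],[0,0,0],0.43],[[-0.1,-0.05,2.25],[0,0,0],0.43],[[-0.1,-0.05,2.4],[0,0,0],0.43],[[0.5,-0.05,2.4],[0,0,0],0.43]])

```text
clock: 11.2
ee_pos: [0.541, -0.2168, -0.0198]
orientation: [-0.0, 0.727, 0.687, -0.0]
contact_force: [0.4, 0.5, 0.4]
finger_gap: 0.0252
```

```bash
python3 tip.py; python3 to.py 0.005 -0.028 -0.023 95.2
```

```text
tips [ 0.522 -0.204  0.015] [ 0.56  -0.208  0.011] [ 0.541  -0.2138 -0.0195] table [ 0.503 -0.178  0.   ]
t 11.25 dock pos 0.0452 -0.4734 -0.0195 F [ 0.4  2.2 -0.2] gap 0.025
shift [17.89  0.07  0.17] turn [-0.01 -0.02  0.04]
```

>>> apply_moves(series=[[[0.3,0,0.15],[0,0,0],0.43],[[0.9,0,0.15],[0,0,0],0.43],[[1.6,0,0.15],[0,0,0],0.43],[[2.4,0,0.15],[0,0,0],0.43],[[3.2,0,0.15],[0,0,0],0.43]])

```text
clock: 11.75
ee_pos: [0.5459, -0.1356, -0.0227]
orientation: [0.0, 0.727, 0.687, 0.0]
contact_force: [-0.9, -0.9, 0.8]
finger_gap: 0.025
```

>>> apply_moves(series=[[[0.8,0,0],[0,0,0],0.43],[[1.6,0,0],[0,0,0],0.43],[[2.4,0,0],[0,0,0],0.43],[[3.2,0,0],[0,0,0],0.43],[[4.0,0,0],[0,0,0],0.43]])

```text
clock: 12.25
ee_pos: [0.5512, -0.0355, -0.0227]
orientation: [0.0, 0.726, 0.687, 0.0]
contact_force: [0.5, -2.2, 1.0]
finger_gap: 0.0253
```

```bash
python3 wp.py; python3 to.py 0.005 -0.028 -0.023 95.2
```

```text
blob 1015 [21. 17.] dock lo [-137. -174.] hi [-109. -157.] mid [-123. -166.]
blob 8339 [281. 245.] dock lo [   3. -297.] hi [  53. -250.] mid [  28. -274.]
blob 978 [ 16. 222.] dock lo [-134. -298.] hi [-120. -266.] mid [-127. -282.]
blob 197 [109. 356.] dock lo [ -79. -383.] hi [ -67. -348.] mid [ -73. -365.]
t 12.3 dock pos 0.0278 -0.2928 -0.023 F [-0.3  1.8  0.3] gap 0.025
shift [1.063e+01 1.000e-01 1.000e-02] turn [-0.   -0.01  0.06]
```

>>> apply_moves(series=[[[0.8,-0.02,0],[0,0,0],0.43],[[1.6,-0.04,0],[0,0,0],0.43],[[2.4,-0.06,0],[0,0,0],0.43],[[3.2,-0.08,0],[0,0,0],0.43],[[4.0,-0.1,0],[0,0,0],0.43]])

```text
clock: 12.8
ee_pos: [0.5539, 0.0639, -0.023]
orientation: [0.0, 0.727, 0.687, -0.0]
contact_force: [0.5, -0.2, -0.1]
finger_gap: 0.0255
```

>>> apply_moves(series=[[[0.8,-0.02,0],[0,0,0],0.43],[[1.6,-0.04,0],[0,0,0],0.43],[[2.4,-0.06,0],[0,0,0],0.43],[[3.2,-0.06,0],[0,0,0],0.43],[[4.0,-0.06,0],[0,0,0],0.43]])

```text
clock: 13.3
ee_pos: [0.5579, 0.1638, -0.0231]
orientation: [0.0, 0.727, 0.687, -0.0]
contact_force: [-0.8, -1.0, 1.5]
finger_gap: 0.0252
```

```bash
python3 wp.py; python3 to.py -0.002 -0.031 -0.023 95.2
```

```text
blob 5368 [ 77. 109.] dock lo [-100.  -74.] hi [-98.  31.] mid [-99. -21.]
blob 6728 [174.  48.] dock lo [-70. -16.] hi [-26.  27.] mid [-48.   6.]
blob 7818 [400.  67.] dock lo [ 23. -12.] hi [68. 28.] mid [45.  8.]
blob 8341 [281. 245.] dock lo [-20. -99.] hi [ 30. -52.] mid [  5. -76.]
t 13.35 dock pos 0.0051 -0.0949 -0.0229 F [-1.   1.7  1.4] gap 0.025
shift [ 2.57 -0.04  0.01] turn [ 0.   -0.01  0.05]
```

>>> apply_moves(series=[[[0.7,-0.02,0],[0,0,0],0.43],[[1.4,-0.05,0],[0,0,0],0.43],[[2.0,-0.08,0],[0,0,0],0.43],[[2.5,-0.08,0],[0,0,0],0.43],[[2.5,-0.08,0],[0,0,0],0.43]])

```text
clock: 13.85
ee_pos: [0.5598, 0.2265, -0.0232]
orientation: [-0.0, 0.726, 0.688, 0.0]
contact_force: [0.1, -0.2, 0.4]
finger_gap: 0.0249
```

>>> apply_moves(series=[[[-0.4,0,0],[0,0,0],0.43],[[-1.2,0,0],[0,0,0],0.43],[[-2.2,0,-0.8],[0,0,0],0.43],[[-3.5,0,-2.4],[0,0,0],0.43],[[-5.0,0,-3.6],[0,0,0],0.43]])

```text
clock: 14.35
ee_pos: [0.5523, 0.0985, 0.0677]
orientation: [-0.0, 0.727, 0.687, -0.0]
contact_force: [1.1, -0.7, -0.1]
finger_gap: 0.0251
```

>>> apply_moves(series=[[[-2,0,-2],[0,0,0],0.43],[[-4,0,-4],[0,0,0],0.43],[[-4,0,-4],[0,0,0],0.43],[[-4,0,-4],[0,0,0],0.43]])

```text
clock: 14.75
ee_pos: [0.5498, -0.0047, 0.1716]
orientation: [0.004, 0.728, 0.685, 0.002]
contact_force: [1.0, -0.1, 0.3]
finger_gap: 0.025
```

```bash
python3 wp.py; cp pics/wlast.png pics/fin.png; python3 - <<'E'
from h import *
I=robot.get_image('scene');J=cv2.cvtColor(cv2.imread('pics/scene.png'),cv2.COLOR_BGR2RGB)
W=cv2.cvtColor(cv2.imread('pics/wlast.png'),cv2.COLOR_BGR2RGB)
save(cv2.resize(np.hstack([W,I['color']]),(800,300),interpolation=cv2.INTER_AREA),'end.png')
I=robot.get_image('top');O=np.load('top.npz')['color']
for n,(r,c) in dict(zhub=(250,343),zclev=(239,404),jar=(177,354),sd=(148,302),red=(215,131),buggy=(200,402)).items():
    t=O[r-9:r+10,c-9:c+10];s=I['color'][r-15:r+16,c-15:c+16];m=cv2.matchTemplate(s,t,cv2.TM_CCOEFF_NORMED);print(n,np.unravel_index(m.argmax(),m.shape),m.max().round(2),'(6,6)=unmoved')
print(robot.sense()['ee_pos'],robot.sense()['contact_force'])
E
```

```text
blob 283 [152.  72.] dock lo [-137. -174.] hi [-108. -124.] mid [-123. -149.]
blob 270 [131.  67.] dock lo [-155. -167.] hi [-133. -128.] mid [-144. -148.]
blob 2970 [502. 217.] dock lo [ 292. -401.] hi [ 327. -170.] mid [ 310. -285.]
blob 1137 [550. 191.] dock lo [ 353. -273.] hi [ 403. -166.] mid [ 378. -219.]
blob 1167 [459. 225.] dock lo [ 233. -330.] hi [ 258. -251.] mid [ 246. -290.]
blob 798 [544. 249.] dock lo [ 404. -351.] hi [ 416. -276.] mid [ 410. -313.]
blob 170 [103. 281.] dock lo [-208. -419.] hi [-183. -387.] mid [-196. -403.]
blob 351 [474. 345.] dock lo [ 333. -502.] hi [ 342. -446.] mid [ 338. -474.]
zhub (np.int64(6), np.int64(6)) 0.99 (6,6)=unmoved
zclev (np.int64(6), np.int64(6)) 0.99 (6,6)=unmoved
jar (np.int64(6), np.int64(6)) 0.99 (6,6)=unmoved
sd (np.int64(6), np.int64(6)) 1.0 (6,6)=unmoved
red (np.int64(6), np.int64(6)) 1.0 (6,6)=unmoved
buggy (np.int64(6), np.int64(6)) 0.99 (6,6)=unmoved
[5.46377542e-01 1.00451130e-04 1.65764277e-01] [ 0.25624765  0.40668342 -0.66743396]
```

View pics/end.png

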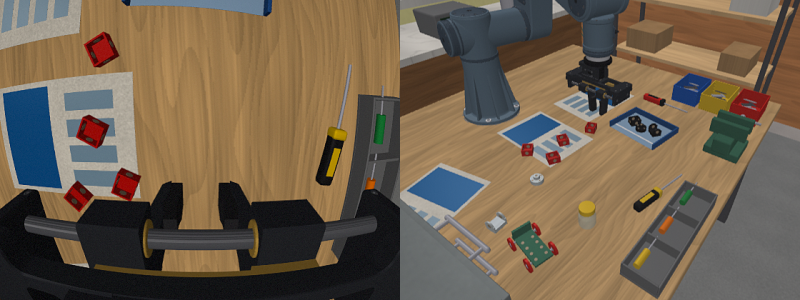

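All three black parts stand in the dock, in the scene half near (645,127). The bystanders are unmoved. I check the numbers once more, then hand in.

```bash
python3 - <<'E'
from meas import *
from to import O,X,Y
for cam in ['scene','top']:
    I=robot.get_image(cam);C=cloud(I);q=(C[...,:2]-O)@np.stack([X,Y],1)*1000
    m=(I['color'].max(-1)<80)&(np.abs(q[...,0])<90)&(q[...,1]>-75)&(q[...,1]<65)&(C[...,2]<.045)
    n,l,s,c=cv2.connectedComponentsWithStats(m.astype(np.uint8))
    for i in range(1,n):
        if s[i][4]>20:
            p=floorpt(I,c[i],.012);print(cam,s[i][4],'mid dock',((p[:2]-O)@X*1000).round(),((p[:2]-O)@Y*1000).round(),'range',np.percentile(q[l==i],[3,97],axis=0).round().tolist(),'zmax',C[l==i][:,2].max().round(3))
E
```

```text
scene 325 mid dock -28.0 -3.0 range [[-69.0, -30.0], [16.0, 28.0]] zmax 0.025
scene 217 mid dock 45.0 9.0 range [[26.0, -15.0], [73.0, 28.0]] zmax 0.033
top 111 mid dock 46.0 9.0 range [[27.0, -7.0], [64.0, 24.0]] zmax 0.039
top 75 mid dock -7.0 -8.0 range [[-21.0, -22.0], [7.0, 6.0]] zmax 0.033
top 114 mid dock -50.0 9.0 range [[-67.0, -10.0], [-32.0, 28.0]] zmax 0.029
```

```bash
python3 -c "
from workcell import robot
print(robot.job_done(), robot.sense()['clock'])"
```

```text
the job is handed in; nothing more can be done
the job is handed in; nothing more can be done
```

I swept the three black parts into the dock one at a time, with the fingers set to a 25 mm gap, and handed the job in at about 15 s of the 72 s.

**Final positions:** In the last top view, the parts lie at these points in the dock's frame (mm), all well past the line at y = −45 and inside the walls:

| Part | x | y |
|---|---|---|
| Clevis | +46 | +9 |
| Box | −50 | +9 |
| Hub | −7 | −8 |

The scene camera agreed on the clevis, but it merged the box and hub into one blob. Their heights looked upright. I did not measure tilt or speed directly. The gripper was up clear of everything at hand-in.

**Bystanders:** The bright metal parts, jar, screwdrivers and buggy match the first top picture to within a pixel. The red boxes look undisturbed in the last picture; I did not measure them.

**Fingertip height:** One check disagreed with the data given. The wrist and scene depth put the fingertips about 30 mm above the reported TCP, not 8 mm below it. Because of this, my first pass went over the clevis without touching it. I then worked to the measured tip height, with a reported z of about −0.023 m.

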